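Fit the coil to a solenoid valve and show it to the inspection camera

TASK

Push the black solenoid coil down over the stem of the brass valve standing in the assembly fixture until it is fully home, with its plug on the same side as the valve's red-capped outlet. The coil is not locked on yet, so then lift the valve out of the fixture by its brass body, keep it upright, and hold it up to the inspection camera with the coil's plug face 120 mm from the lens, centred on the lens and square to it; finish there, still holding it in the air. Leave the blue coil and everything else on the bench where it is, and do not touch the camera.

Things in the scene. Friction and masses are not known exactly. Their poses are not given: they have to be found in the camera images.
- coil: the coil to fit: black block 40 (x) x 36 (y) x 28 mm (z), upright round bore 18 mm wide right through its middle; on its +x face a grey plug base 8 mm deep, 24 x 22 mm, with three steel prongs 8 mm long; 0.13 kg. Stands loose in the white tray. Origin: centre of its underside, on the bore's axis; z up, x towards the plug. Free sides to grip: +y and -y, 36 mm apart
- coil_plug (a point): centre of the black coil's plug face (the grey face from which the prongs stand out): 28 mm from the coil's axis along the coil's x, 14 mm above its underside; axes as the coil's
- valve: the valve: brass block 54 (x) x 48 (y) x 26 mm (z), a steel bonnet disc 33 mm wide on it up to 30 mm, then the stem; along x a port 24 mm wide, 16 mm long, at each end, axis 14 mm up, the outlet (+x) with a red cap 27 mm wide; 0.45 kg. Origin: centre of its underside, z up. Grip sides +y and -y, 48 mm apart, wider than the coil, free of the fixture to 12 mm below the block
- stem_top (a point): tip of the valve's steel stem, on its axis, 64 mm above the valve's underside. The stem is 16 mm in diameter from the bonnet (30 mm) to 55.5 mm, then tapers to a tip 10 mm in diameter. The coil seats on the bonnet: its underside is then 30 mm above the valve's
- outlet (a point): centre of the outer face of the red outlet cap, 51 mm from the stem's axis
- nest: the assembly fixture, fixed: aluminium plate 150 (x) x 100 (y) x 12 mm; a pedestal 44 x 34 mm, its top 24 mm above the bench, carries the valve; at x = +-32 mm two dark steel forks (46 mm wide over all, tops 48 mm above the bench) hold the valve's ports. The valve lifts straight up out of it. Origin: centre of its underside; x and z as the valve's
- tray: the white plastic tray 290 (x) x 190 (y) mm, rim 14 mm high, floor 4 mm thick, fixed; the two coils stand on its floor. Origin: centre of its underside
- camera: the inspection camera's stand, fixed: a dark foot plate 120 x 120 x 12 mm and an upright column 20 mm in diameter to 342 mm high, carrying a blue camera with a black lens and a white ring light 72 mm wide. It looks level, along the stand's -x. Origin: on the column's axis, at the foot's underside. Not to be touched
- lens (a point): centre of the lens's front glass, in the middle of the white ring light, 110 mm in front of the column's axis; the head is clamped at a height of 165 to 235 mm above the bench. Its x axis points backwards into the camera (the camera looks along -x), z up
- focus (a point): the point in the air where the plug face is to be held: on the lens's axis, 120 mm in front of the front glass, at the lens's height; axes as the lens's
- blue_coil: another coil, the same shape but blue; to be left. Origin: centre of its underside
- finished_valve: a finished valve with a black coil and nut on it, 64 mm high, standing on the bench to the right; to be left. Origin: centre of its underside
- wrench: a wrench 150 mm long, lying; to be left
- screwdriver: a screwdriver 190 mm long, lying; to be left
- tape: a roll of yellow tape 100 mm wide, 45 mm high, lying flat; to be left
- dish: a small steel dish of brass nuts, 76 mm wide, 24 mm high; to be left
- stamp: a red hand stamp 50 x 28 x 43 mm; to be left
There are look-alikes about, which are no part of the job. What is shaped like the valve but green is not meant.

How it is judged:
By the outcome, as a careful person would: the job done as asked, in the order asked, and still so for the second after the job is handed in, while the arm keeps its last pose, push and grip.
It also fails if it takes over 56 s, if anything falls off the work surface, if the arm or the gripper's body presses on something with over 40 N, if the wrist force passes 120 N, or if a joint passes its speed limit or range.

ROBOT

A 7-joint arm with a two-finger parallel gripper is mounted at the origin on the work surface. World frame = base frame: x ahead of the robot, y to its left, z up, the work surface at z = 0. Lengths are in m, angles in degrees, forces in N, time in s.
With the tool pointing down it reaches from about 0.425 to 0.825 m from the base axis. Payload 3.6 kg.
Tool frame: the origin (TCP) lies at the very end of the fingers, on their centre line; the grasp point (between the pads) lies 19 mm behind it; z points along the fingers, y is the line along which they close (so a half turn about z gives the same grasp; the last joint's range is limited). The gripper opens to 93 mm and grips with 3 to 60 N. Pads are 15 mm wide; open, the fingers measure 128 mm over their backs; the gripper's body (75 mm by 188 mm) begins 65 mm behind the grasp point.
Start: joints at [-75.373, 35.231, -0.722, 81.555, 0.464, 63.22, -2.315], TCP at [0.181, 0.624, 0.219] pointing down, gripper open.
Joint ranges: [-178.69, 178.69], [-17.37, 117.87], [-77.05, 75.6], [15.02, 138.74], [-78.02, 258.01], [0.78, 113.62], [-162.83, 162.83]. Speed limits (degrees/s): [159.86, 159.86, 180, 180, 180, 180, 180].

INTERFACE

Orientations are given as a 3x3 rotation matrix whose columns are the frame's x, y, z axes.
In Python, from station import arm gives the robot as it stands.
- The arm moves only by the shell command python3 -m jog 'ROWS' [FORCE]. ROWS is a JSON object whose one key "deltas" holds a list of rows, each a list of 3 entries, a list of its own where there are three numbers: the opening, from 0 (shut) to 1 (fully open), then the shift along the tool's x, y, z in units of 25 mm (1.0 is 25 mm), then the turn, a rotation vector about the tool's x, y, z in units of 5 degrees (1.0 is 5 degrees). A call has exactly 8 rows; each row shifts and turns the commanded pose from where the row before left it, along the tool's axes as they then stand; what a row does not reach is not made up. A row lasts 1/12 s, in which the tool goes at most 41.7 mm and 7.16 degrees, less where a joint would pass 70% of its speed; a pose out of reach is approached as far as the arm can. A call is refused whole if a number of a shift passes 1 or a number of a turn 1, either way. A call with a gripper value outside its range is refused whole. The fingers move at their own pace and stop on an object; FORCE is the grip in N (left out, the last holds). Time passes only in rows, so rows that do not move let the fingers close, or fill a call up. It gives the time, the measured TCP pose, the force, the opening and the grip force at its end, in the units of the state.
- arm.get_state(): the state, without advancing time (a new reading comes with each control period).
- arm.grab_frame(name): name is "scene" or "top"; returns the picture (384x512x3 uint8, red, green, blue); there is no depth.
- arm.camera_params(name): a dict with "fx", "fy", "cx", "cy" (pixels), "world_to_cam" (4x4, takes a point from world to camera coordinates). Camera axes: x right, y up, looking along -z (the intrinsics and any distortion apply to the point x, -y, -z); pixel columns grow to the right and rows downward; lengths in m; the calibration is good to about 2 mm. A picture is of the moment at which its call begins. camera_params takes no time and is no camera call.
- arm.job_done(): hands the job in; it is judged then, once.
The state is a dict: "clock": time; "joint_pos": joint angles; "dq": joint speeds; "effort": joint torques, N m; "tool_pos": TCP position; "tcp_rot": TCP orientation; "force": force on the tool from outside, world axes, zero at the start; "torque": the same for the moment, N m; "gripper_width": finger opening in m; "grasp_force": force on a finger pad.
Only numpy, scipy, OpenCV 4.12 (cv2) and the standard library are available. Lean on these libraries where they do the work, as an engineer would, in place of code of your own. Each camera call takes 0.05 s, during which the arm holds its last target. There are 200 camera calls.

## Working session

There is one attempt and no reset: what is moved stays moved. The work goes in short steps, Python scripts to look and compute and a shell command to move; the robot and the scene stay as the last step left them, time stands still between calls to the robot, and variables do not carry over. Pictures are saved under pics/ and viewed, at most 10 in all, crops included, and the job is handed in when it is done.

```bash
ls; mkdir -p pics
python3 - <<'E'
from station import arm
import cv2
for n in("scene","top"):
    f=arm.grab_frame(n); cv2.imwrite(f"pics/{n}0.png",f[:,:,::-1]); p=arm.camera_params(n); print(n,p)
s=arm.get_state(); print(s)
E
```

```text
pics
scene {'fx': 475.6063560316678, 'fy': 475.6063560316678, 'cx': 255.75315938071654, 'cy': 193.40367292087996, 'world_to_cam': array([[ 0.87355632,  0.48652701,  0.01381396, -0.4679386 ],
       [-0.29900631,  0.51403703,  0.80396589,  0.07016257],
       [ 0.38405023, -0.70643995,  0.59451494, -1.75242238],
       [ 0.        ,  0.        ,  0.        ,  1.        ]])}
top {'fx': 359.7150716535011, 'fy': 359.7150716535011, 'cx': 254.88964406615557, 'cy': 190.90778688598724, 'world_to_cam': array([[ 0.00493618, -0.99998313, -0.00306144, -0.03023314],
       [ 0.99199393,  0.00451037,  0.12620503, -0.54533843],
       [-0.12618909, -0.0036599 ,  0.99199946, -1.35441544],
       [ 0.        ,  0.        ,  0.        ,  1.        ]])}
{'clock': 0.1, 'joint_pos': array([-75.37293431,  35.28038261,  -0.72351437,  81.62973111,
         0.4641557 ,  63.21931727,  -2.31501714]), 'dq': array([-0.0653512 , -0.11730351,  0.07777918, -0.14742635,  0.11469667,
       -0.01778575, -0.0119586 ]), 'effort': array([ 1.01390688e-03, -4.60041726e+01,  2.09721085e-01, -1.66243923e+01,
       -6.12715515e-02,  1.68558658e-02,  1.02550969e-04]), 'tool_pos': array([0.18053931, 0.62370261, 0.21764859]), 'tcp_rot': array([[-9.60578620e-01,  2.78007844e-01, -5.94980200e-04],
       [ 2.78008480e-01,  9.60576264e-01, -2.12735876e-03],
       [-1.98985649e-05, -2.20890488e-03, -9.99997560e-01]]), 'force': array([-0.69305761, -0.88073179, -0.32061011]), 'torque': array([-0.00535005,  0.03312713, -0.02700704]), 'grasp_force': 0.0, 'gripper_width': 0.09305868110712062}
```

Run:
```python
import cv2
for n in("scene","top"):
    cv2.imwrite(f"pics/{n}0b.png",cv2.resize(cv2.imread(f"pics/{n}0.png"),(800,600),interpolation=cv2.INTER_CUBIC))
```

```text
(no output)
```

View pics/scene0b.png

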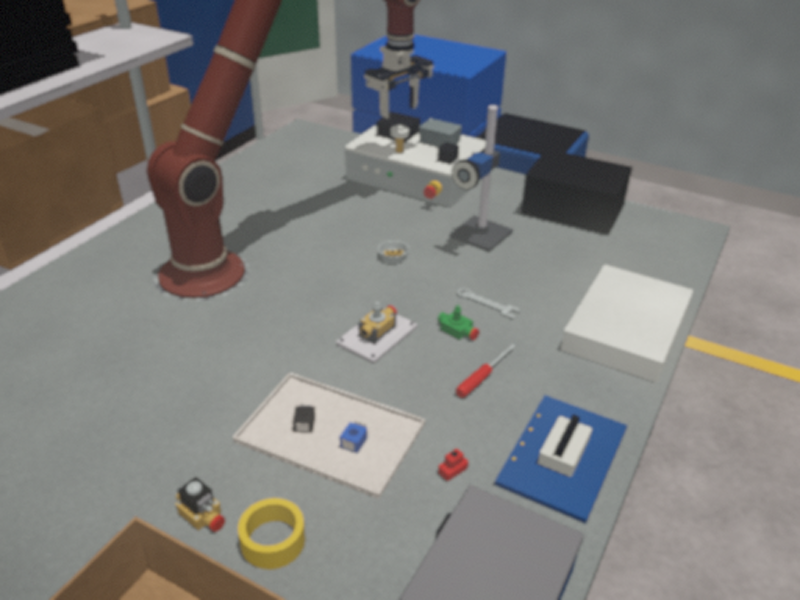

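View pics/top0b.png

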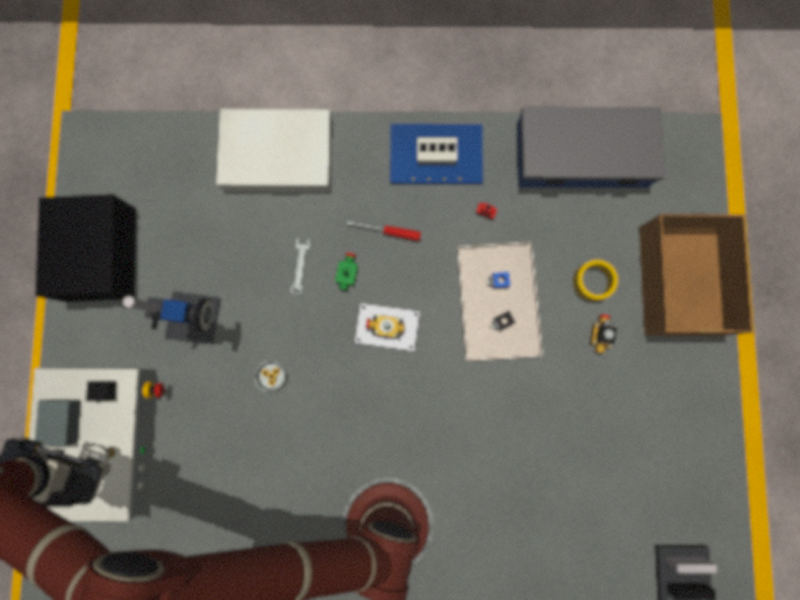

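The top view (800x600) shows the black coil at (503,321), the blue coil at (501,281), the valve in its nest at (387,325) with its red cap to the left, and the green look-alike at (347,271). The finished valve is at (604,333) and the camera lens at (207,315). Next is one enlarged composite crop.

Run:
```python
from station import arm
import cv2,numpy as np
A={}
for n in("scene","top"):
    A[n]=np.mean([arm.grab_frame(n).astype(float) for _ in range(4)],0); np.save(f"pics/{n}avg.npy",A[n])
def crop(n,u,v,w,h,k):
    c=A[n][v:v+h,u:u+w].astype(np.uint8)[:,:,::-1]; return cv2.resize(c,(w*k,h*k),interpolation=cv2.INTER_CUBIC)
# tiles 264x300
T=[("scene",178,250,44,50),("scene",220,185,44,50),("scene",288,88,44,50),("top",300,180,44,50),("top",225,183,44,50),("top",98,176,44,50)]
t=[crop(*x,6) for x in T]
cv2.imwrite("pics/comp1.png",np.vstack([np.hstack(t[:3]),np.hstack(t[3:])]))
```

```text
(no output)
```

View pics/comp1.png

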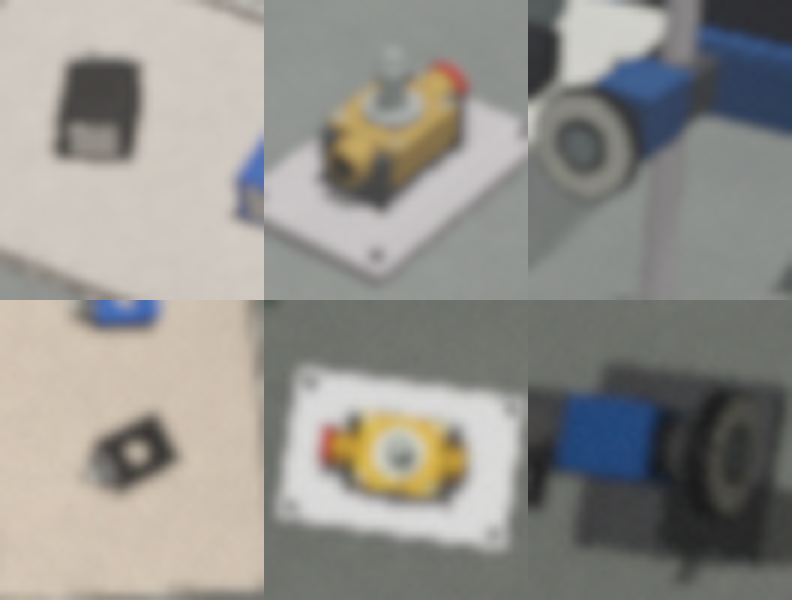

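The black coil at top (325,206) native has its plug pointing to lower-left, i.e. +y/-x. It is black, loose in the tray and has an open bore; the blue one and the finished valve do not fit. The brass valve's red cap faces +y, and the camera ring faces right (-y). Next I fit poses by rendering simple models against both views.

```bash
cat > vis.py <<'E'
import numpy as np, cv2
from scipy.optimize import minimize
from station import arm
P={n:arm.camera_params(n) for n in("scene","top")}
S=8
def proj(n,X):
    p=P[n]; c=np.c_[X,np.ones(len(X))]@p["world_to_cam"].T
    return np.c_[p["cx"]+p["fx"]*c[:,0]/-c[:,2], p["cy"]-p["fy"]*c[:,1]/-c[:,2]]
def pose(x,y,yaw,z=0):
    c,s=np.cos(yaw),np.sin(yaw); T=np.eye(4); T[:2,:2]=[[c,-s],[s,c]]; T[:3,3]=x,y,z; return T
def box(x0,x1,y0,y1,z0,z1):
    v=np.array([[x,y,z] for x in(x0,x1) for y in(y0,y1) for z in(z0,z1)])/1e3
    return [v[[0,1,3,2]],v[[4,5,7,6]],v[[0,1,5,4]],v[[2,3,7,6]],v[[1,3,7,5]]],v.mean(0)
def cyl(c,axis,r0,r1,L):  # frustum from c along axis ('x','z')
    t=np.linspace(0,2*np.pi,32,endpoint=False); o=np.c_[0*t,np.cos(t),np.sin(t)]
    if axis=='z': o=o[:,[1,2,0]]
    a=np.array([1,0,0]) if axis=='x' else np.array([0,0,1])
    return np.vstack([c+o*r0, c+a*L+o*r1])/1e3
# a part: (label, 'box', faces) / (label,'hull',pts)
def draw(n,parts,T,win,sig):
    u0,v0,w,h=win; L=np.zeros((h*S,w*S),np.uint8); k=1; names={}
    cam=-P[n]["world_to_cam"][:3,:3].T@P[n]["world_to_cam"][:3,3]
    def poly(X,lab,hull):
        q=(proj(n,X@T[:3,:3].T+T[:3,3])-[u0,v0]+.5)*S-.5
        q=cv2.convexHull(q.astype(np.float32)) if hull else q
        cv2.fillPoly(L,[np.round(q*16).astype(np.int32).reshape(-1,1,2)],lab,shift=4)
    for lab,g in parts:
        if isinstance(g,tuple):
            F,c=g; 
            for i,f in enumerate(F):
                W=f@T[:3,:3].T+T[:3,3]; fc=W.mean(0); nn=np.cross(W[1]-W[0],W[2]-W[0]); nn*=np.sign(nn@(fc-(T[:3,:3]@c+T[:3,3])))
                if nn@(cam-fc)>0: poly(f,names.setdefault((lab,i),len(names)+1),False)
        else: poly(g,names.setdefault(lab,len(names)+1),True)
    B=[cv2.GaussianBlur(cv2.resize((L==i).astype(np.float32),(w,h),interpolation=cv2.INTER_AREA),(0,0),sig).ravel() for i in range(len(names)+1)]
    return np.array([b for b in B if b.sum()>1.5]).T
def cost(n,parts,T,win,img,sig,mask=None):
    u0,v0,w,h=win; I=img[n][v0:v0+h,u0:u0+w].reshape(-1,3); B=draw(n,parts,T,win,sig)
    C=np.linalg.lstsq(B,I,rcond=None)[0]; r=(B@C-I)/10
    return np.mean(np.sqrt(1+(r**2).sum(1)/4)-1)
def window(n,parts,T,m=6):
    X=np.vstack([np.vstack(g[0]) if isinstance(g,tuple) else g for _,g in parts]); q=proj(n,X@T[:3,:3].T+T[:3,3])
    a=np.floor(q.min(0)-m).astype(int); b=np.ceil(q.max(0)+m).astype(int); a=np.maximum(a,0); b=np.minimum(b,[512,384])
    return (*a,*(b-a))
def fit(mk,p0,step,img,views=("scene","top"),sig=.9):
    parts,T=mk(p0); W={n:window(n,parts,T) for n in views}
    f=lambda p:sum(cost(n,*mk(p),W[n],img,sig) for n in views)
    r=minimize(f,p0,method="Nelder-Mead",options=dict(initial_simplex=np.vstack([p0]+[np.array(p0)+np.eye(len(p0))[i]*step[i] for i in range(len(p0))]),xatol=1e-5,fatol=1e-5,maxiter=400))
    return r.x,r.fun
def coil(z=0): return [("b",box(-20,20,-18,18,z,z+28)),("g",box(20,28,-12,12,z+3,z+25)),("bore",cyl([0,0,z+28],'z',9,9,0))]
def valve(z=24):
    ports=[("p-",cyl([-43,0,z+14],'x',12,12,16))]; 
    return [("p+",cyl([27,0,z+14],'x',12,12,16)),("cap",cyl([41,0,z+14],'x',13.5,13.5,10)),("p-",cyl([-43,0,z+14],'x',12,12,16)),("blk",box(-27,27,-24,24,z,z+26)),
     ("bon",cyl([0,0,z+26],'z',16.5,16.5,4)),("bont",cyl([0,0,z+30],'z',16.5,16.5,0)),("stem",cyl([0,0,z+30],'z',8,8,25.5)),("tap",cyl([0,0,z+55.5],'z',8,5,8.5)),("tip",cyl([0,0,z+64],'z',5,5,0))]
nest=[("plate",box(-75,75,-50,50,0,12)),("f1",box(-37,-27,-23,23,12,48)),("f2",box(27,37,-23,23,12,48))]
def camera(h,ri):
    h*=1e3
    return [("foot",box(-60,60,-60,60,0,12)),("col",cyl([0,0,12],'z',10,10,330)),("ringside",cyl([-108,0,h],'x',36,36,12)),("ring",cyl([-108,0,h],'x',36,36,0)),("lens",cyl([-110,0,h],'x',ri*1e3,ri*1e3,0))]
def ray(n,u,v,z):
    p=P[n]; M=p["world_to_cam"]; d=M[:3,:3].T@np.array([(u-p["cx"])/p["fx"],-(v-p["cy"])/p["fy"],-1]); o=-M[:3,:3].T@M[:3,3]
    return o+d*(z-o[2])/d[2]
E
cat > m.py <<'E'
from vis import *
img={n:np.load(f"pics/{n}avg.npy") for n in P}
deg=np.degrees
c0=ray("top",323,206,.032); v0=ray("top",248,208,.05); k0=ray("top",124,205,0)
f0=ray("top",110+.5,204,.0)
print(c0,v0,f0)
V=("scene","top")
for vs in(V,("top",),("scene",)):
    mk=lambda p:(coil(),pose(p[0],p[1],p[2],.004))
    best=min((fit(mk,[c0[0],c0[1],a],[.004,.004,.15],img,vs) for a in np.radians([95,120,145])),key=lambda r:r[1]); print("coil",vs,best[0][:2],deg(best[0][2]),best[1])
    mk=lambda p:(nest+valve(),pose(*p))
    r=fit(mk,[v0[0],v0[1],np.radians(85)],[.004,.004,.1],img,vs); print("valve+nest",vs,r[0][:2],deg(r[0][2]),r[1])
    mk=lambda p:(valve(),pose(*p))
    r=fit(mk,r[0],[.004,.004,.1],img,vs); print("valve",vs,r[0][:2],deg(r[0][2]),r[1])
mk=lambda p:(camera(p[3],p[4]),pose(*p[:3]))
for vs in(V,):
  for h in(.18,.21):
    r=fit(mk,[f0[0],f0[1],np.radians(90),h,.018],[.01,.01,.15,.02,.004],img,vs); print("cam",vs,r[0][:2],deg(r[0][2]),r[0][3:],r[1])
E
time python3 m.py
```

```text
[ 0.48848222 -0.28983698  0.032     ] [ 0.47799821 -0.0018804   0.05      ] [0.49521764 0.5417627  0.        ]
coil ('scene', 'top') [ 0.49399985 -0.28839023] 118.6416309563641 0.24477724966267195
valve+nest ('scene', 'top') [0.47720828 0.00161689] 82.42372925974618 0.26773920770133863
valve ('scene', 'top') [0.47771237 0.00110489] 83.16772822928618 2.469702160981873
coil ('top',) [ 0.49301707 -0.2886761 ] 117.4560039229515 0.05922366642679707
valve+nest ('top',) [0.4771228  0.00151642] 82.04037188229671 0.12973435504126157
valve ('top',) [0.47715994 0.00155607] 82.89073549225225 1.4810178633221973
coil ('scene',) [ 0.4964742  -0.28806107] 116.43528195279441 0.12969647123900643
valve+nest ('scene',) [0.47965883 0.00241474] 83.0209354292251 0.10342195244022936
valve ('scene',) [ 0.47950127 -0.00056722] 83.36847586581307 0.9598072223741533
cam ('scene', 'top') [0.51912585 0.51940956] 64.56067228064582 [0.2671439  0.02663331] 3.1205384538491816
cam ('scene', 'top') [0.49620241 0.48009477] 76.25150465991553 [0.26972341 0.0400683 ] 3.207765974449705
real	0m24.071s
user	0m56.377s
sys	0m0.587s
```

```bash
cat > mc.py <<'E'
from vis import *
img={n:np.load(f"pics/{n}avg.npy") for n in P}
k0=ray("top",124,203,.0); print(k0, ray("top",82,193,.342))
def cam2(h,ri,a,b):
    h*=1e3;a*=1e3;b*=1e3
    return [("foot",box(-60,60,-60,60,0,12)),("col",cyl([0,0,12],'z',10,10,330)),("head",box(-b,-b+55,-a,a,h-a,h+a)),("barrel",cyl([-100,0,h],'x',24,24,100-b)),("ringside",cyl([-108,0,h],'x',36,36,10)),("ring",cyl([-108,0,h],'x',36,36,0)),("lens",cyl([-110,0,h],'x',ri*1e3,ri*1e3,0))]
mk=lambda p:(cam2(p[3],p[4],p[5],p[6]),pose(*p[:3]))
for vs in(("scene","top"),("top",),("scene",)):
  best=min((fit(mk,[k0[0],k0[1],np.radians(y),h,.018,.022,.07],[.01,.01,.1,.02,.004,.005,.01],img,vs) for h in(.18,.21) for y in (80,95)),key=lambda r:r[1])
  x=best[0]; print(vs,x[:2],np.degrees(x[2]),x[3:],best[1])
  L=[x[0]-.11*np.cos(x[2]),x[1]-.11*np.sin(x[2]),x[3]]; print("lens",L,[proj(n,np.array([L])) for n in P])
  for n in P:
    I=img[n].astype(np.uint8)[:,:,::-1].copy(); I=cv2.resize(I,None,fx=4,fy=4,interpolation=cv2.INTER_CUBIC)
    for lab,g in mk(x)[0]:
        T=mk(x)[1]
        for f in (g[0] if isinstance(g,tuple) else [g]):
            q=(proj(n,f@T[:3,:3].T+T[:3,3])+.5)*4; q=cv2.convexHull(q.astype(np.float32)); cv2.polylines(I,[q.astype(int)],True,(0,255,0),1)
    if len(vs)==2:
        c=(310,118) if n=="scene" else (112,200); t=I[c[1]*4-220:c[1]*4+220,c[0]*4-200:c[0]*4+200]; cv2.imwrite(f"pics/c_{n}.png",t)
cv2.imwrite("pics/camfit.png",np.hstack([cv2.imread(f"pics/c_{n}.png") for n in P]))
E
python3 mc.py
```

```text
[0.49942402 0.48865449 0.        ] [0.49766983 0.49014239 0.342     ]
('scene', 'top') [0.49786277 0.48961352] 83.64693711105308 [0.21282815 0.01873346 0.02140854 0.06595575] 2.544009638785795
lens [np.float64(0.4856907406556459), np.float64(0.3802890405633924), np.float64(0.21282814895185048)] [array([[295.93445312, 112.22627193]]), array([[132.96240366, 201.33588023]])]
('top',) [0.49505655 0.48262138] 83.32631153630408 [0.23721819 0.01934819 0.02194301 0.06816475] 0.7140520286873543
lens [np.float64(0.4822729442836545), np.float64(0.37336672675225574), np.float64(0.23721818534454384)] [array([[294.67100591, 106.55313571]]), array([[132.49800579, 201.65809141]])]
('scene',) [0.57203111 0.2476245 ] 105.31320843058819 [ 0.14849809  0.04115135  0.12032328 -0.03737947] 1.3512252045562587
lens [np.float64(0.6010816041472397), np.float64(0.1415298821558282), np.float64(0.14849809273319678)] [array([[295.47281522, 167.78993686]]), array([[207.45497745, 171.20210135]])]
```

View pics/camfit.png

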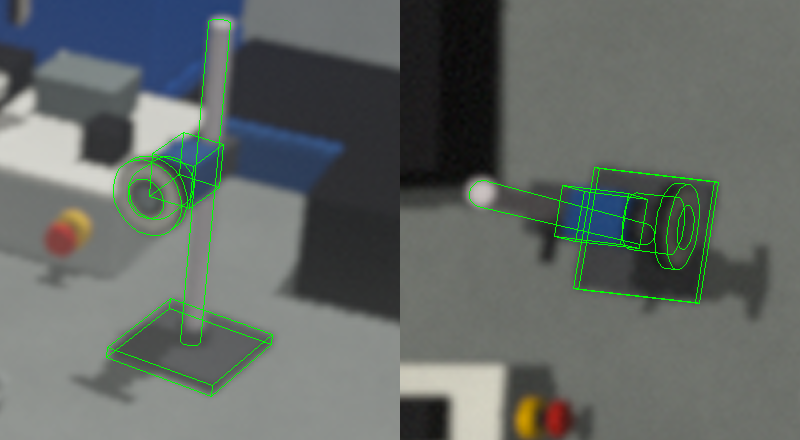

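The overlay matches foot, head and ring: lens native pixels (133,201) top and (296,112) scene, height 0.213 m, within the stated 165–235 mm. The coil and valve positions differ by about 3 mm in x between views, but their relative vector agrees. I start moving, passing inside the camera.

```bash
cat > to.py <<'E'
# print tool-axis shift (units of 25mm) and z turn (units of 5deg) to reach x y z theta (tool x heading)
import sys,numpy as np
from station import arm
from scipy.spatial.transform import Rotation as Ro
x,y,z,th=map(float,sys.argv[1:5]); s=arm.get_state(); R=np.array(s["tcp_rot"]); t=np.radians(th)
c,q=np.cos(t),np.sin(t); G=np.array([[c,q,0],[q,-c,0],[0,0,-1]])
d=np.array([x,y,z])-s["tool_pos"]
print("shift before turn",np.round(R.T@d/.025,2),"turn",np.round(Ro.from_matrix(R.T@G).as_rotvec(degrees=True)/5,2),"shift after turn",np.round(G.T@d/.025,2))
print("t",round(s["clock"],2),"pos",np.round(s["tool_pos"],4),"th",round(np.degrees(np.arctan2(R[1,0],R[0,0])),2),"F",np.round(s["force"],1),"w",round(s["gripper_width"],4),"gf",round(s["grasp_force"],1))
E
python3 -m jog '{"deltas":[[1,[-0.81,-0.95,0],[0,0,0]],[1,[-0.81,-0.95,0],[0,0,0]],[1,[-0.81,-0.95,0],[0,0,0]],[1,[-0.81,-0.95,0],[0,0,0]],[1,[-0.81,-0.95,0],[0,0,0]],[1,[-0.81,-0.95,0],[0,0,0]],[1,[-0.81,-0.95,0],[0,0,0]],[1,[-0.81,-0.95,0],[0,0,0]]]}'
python3 -m jog '{"deltas":[[1,[-0.81,-0.95,0],[0,0,0]],[1,[-0.81,-0.95,0],[0,0,0]],[1,[-0.81,-0.95,0],[0,0,0]],[1,[-0.66,-0.95,0],[0,0,0]],[1,[-0.66,-0.95,0],[0,0,0]],[1,[-0.66,-0.95,0],[0,0,0]],[1,[-0.66,-0.95,0],[0,0,0]],[1,[-0.66,-0.95,0],[0,0,0]]]}'
python3 -m jog '{"deltas":[[1,[-0.66,-0.95,0],[0,0,0]],[1,[-0.66,-0.95,0],[0,0,0]],[1,[-0.66,-0.95,0],[0,0,0]],[1,[-0.66,-0.95,0],[0,0,0]],[1,[-0.66,-0.95,0],[0,0,0]],[1,[-0.66,-0.95,0],[0,0,0]],[1,[-0.66,-0.95,0],[0,0,0]],[1,[0,0,0],[0,0,0]]]}'
python3 to.py .4945 -.2884 .10 117.6
```

```text
clock: 1.17
tool_pos: [0.284, 0.3955, 0.2189]
tcp_rot: [[-0.961, 0.278, 0.0], [0.278, 0.961, 0.001], [-0.0, 0.001, -1.0]]
force: [0.5, -0.3, 0.5]
gripper_width: 0.0937
grasp_force: 0.0
clock: 1.83
tool_pos: [0.3687, 0.1732, 0.219]
tcp_rot: [[-0.961, 0.278, 0.001], [0.278, 0.961, 0.001], [-0.001, 0.001, -1.0]]
force: [0.8, -0.0, 0.5]
gripper_width: 0.0931
grasp_force: 0.0
clock: 2.5
tool_pos: [0.4348, -0.0235, 0.2193]
tcp_rot: [[-0.958, 0.287, 0.003], [0.287, 0.958, -0.004], [-0.004, -0.003, -1.0]]
force: [-0.2, 0.7, 0.5]
gripper_width: 0.093
grasp_force: 0.0
shift before turn [-5.31 -9.45  4.82] turn [-0.01  0.06  9.14] shift after turn [-10.5   -2.79   4.77]
t 2.5 pos [ 0.4348 -0.0235  0.2193] th 163.31 F [-0.2  0.7  0.5] w 0.093 gf 0.0
```

```bash
python3 -m jog '{"deltas":[[1,[-0.53,-0.94,0.35],[0,0,0]],[1,[-0.53,-0.94,0.35],[0,0,0]],[1,[-0.53,-0.94,0.35],[0,0,0]],[1,[-0.53,-0.94,0.35],[0,0,0]],[1,[-0.53,-0.94,0.35],[0,0,0]],[1,[-0.53,-0.94,0.35],[0,0,0]],[1,[-0.53,-0.94,0.35],[0,0,0]],[1,[-0.53,-0.94,0.35],[0,0,0]]]}' >/dev/null
python3 -m jog '{"deltas":[[1,[-0.53,-0.94,0.35],[0,0,0]],[1,[-0.53,-0.94,0.35],[0,0,0]],[1,[0,0,0],[0,0,0.95]],[1,[0,0,0],[0,0,0.95]],[1,[0,0,0],[0,0,0.95]],[1,[0,0,0],[0,0,0.95]],[1,[0,0,0],[0,0,0.95]],[1,[0,0,0],[0,0,0.95]]]}' >/dev/null
python3 -m jog '{"deltas":[[1,[0,0,0],[0,0,0.95]],[1,[0,0,0],[0,0,0.95]],[1,[0,0,0],[0,0,0.95]],[1,[0,0,0],[0,0,0.59]],[1,[0,0,0],[0,0,0]],[1,[0,0,0],[0,0,0]],[1,[0,0,0],[0,0,0]],[1,[0,0,0],[0,0,0]]]}'
python3 to.py .4945 -.2884 .009 117.6
python3 - <<'E'
from vis import *
for n,c in(("scene",(200,262)),("top",(322,200))):
    I=arm.grab_frame(n)[:,:,::-1]; s=arm.get_state(); R=np.array(s["tcp_rot"]); tp=np.array(s["tool_pos"])
    t=cv2.resize(I[c[1]-40:c[1]+40,c[0]-33:c[0]+33],None,fx=6,fy=6,interpolation=cv2.INTER_CUBIC)
    for d in(-.0465,0,.0465):
        q=(proj(n,(tp+R[:,1]*d)[None])[0]-[c[0]-33,c[1]-40]+.5)*6; cv2.circle(t,tuple(int(a) for a in q),3,(0,255,0),-1)
    cv2.imwrite(f"pics/h_{n}.png",t)
cv2.imwrite("pics/hover.png",np.hstack([cv2.imread(f"pics/h_{n}.png") for n in P]))
E
```

```text
clock: 4.5
tool_pos: [0.4951, -0.2797, 0.1312]
tcp_rot: [[-0.473, 0.881, 0.0], [0.881, 0.473, 0.0], [0.0, 0.0, -1.0]]
force: [-0.3, -0.5, -0.4]
gripper_width: 0.0928
grasp_force: 0.0
shift before turn [-0.3  -0.18  4.89] turn [ 0.   -0.    0.12] shift after turn [-0.3  -0.18  4.89]
t 4.5 pos [ 0.4951 -0.2797  0.1312] th 118.22 F [-0.3 -0.5 -0.4] w 0.0928 gf 0.0
```

View pics/hover.png

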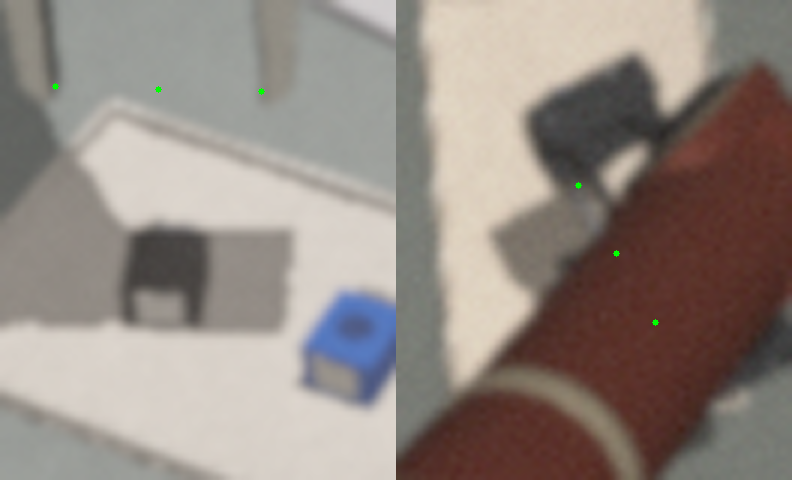

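The scene view shows the open fingers above the coil; the projected tips (55,87) and (262,91) agree with the finger ends to about half a native pixel. The coil sits between them with its plug as fitted, so I descend and grip.

```bash
python3 -m jog '{"deltas":[[1,[-0.3,-0.18,0],[0,0,0.12]],[1,[0,0,0.9],[0,0,0]],[1,[0,0,0.9],[0,0,0]],[1,[0,0,0.9],[0,0,0]],[1,[0,0,0.9],[0,0,0]],[1,[0,0,0.7],[0,0,0]],[1,[0,0,0.4],[0,0,0]],[1,[0,0,0.18],[0,0,0]]]}' 25
python3 -m jog '{"deltas":[[1,[0,0,0],[0,0,0]],[1,[0,0,0],[0,0,0]],[0,[0,0,0],[0,0,0]],[0,[0,0,0],[0,0,0]],[0,[0,0,0],[0,0,0]],[0,[0,0,0],[0,0,0]],[0,[0,0,0],[0,0,0]],[0,[0,0,0],[0,0,0]]]}' 25
python3 -m jog '{"deltas":[[0,[0,0,0],[0,0,0]],[0,[0,0,0],[0,0,0]],[0,[0,0,0],[0,0,0]],[0,[0,0,0],[0,0,0]],[0,[0,0,0],[0,0,0]],[0,[0,0,0],[0,0,0]],[0,[0,0,0],[0,0,0]],[0,[0,0,0],[0,0,0]]]}' 25
python3 to.py .478 .0015 .140 83
```

```text
clock: 5.27
tool_pos: [0.4936, -0.2889, 0.0076]
tcp_rot: [[-0.462, 0.887, -0.002], [0.887, 0.462, 0.001], [0.002, -0.002, -1.0]]
force: [0.1, -0.2, -0.3]
gripper_width: 0.0927
grasp_force: 0.0
clock: 5.93
tool_pos: [0.4946, -0.2887, 0.0094]
tcp_rot: [[-0.463, 0.886, 0.0], [0.886, 0.463, -0.0], [-0.0, 0.0, -1.0]]
force: [-0.0, 0.7, -0.1]
gripper_width: 0.0574
grasp_force: 0.0
clock: 6.6
tool_pos: [0.4946, -0.2886, 0.0092]
tcp_rot: [[-0.463, 0.887, 0.0], [0.887, 0.463, 0.0], [-0.0, 0.0, -1.0]]
force: [0.7, 0.8, 0.1]
gripper_width: 0.0361
grasp_force: 25.0
shift before turn [10.59  4.78 -5.23] turn [0.   0.   6.91] shift after turn [11.44 -2.07 -5.23]
t 6.6 pos [ 0.4946 -0.2886  0.0092] th 117.56 F [0.7 0.8 0.1] w 0.0361 gf 25.0
```

```bash
python3 -m jog '{"deltas":[[0,[0,0,-0.5],[0,0,0]],[0,[0,0,-0.8],[0,0,0.9]],[0,[0,0,-0.8],[0,0,1]],[0,[0,0,-0.8],[0,0,1]],[0,[0,0,-0.8],[0,0,1]],[0,[0,0,-0.8],[0,0,1]],[0,[0,0,-0.73],[0,0,1]],[0,[0,0,0],[0,0,1]]]}'
python3 -m jog '{"deltas":[[0,[0.5,-0.09,0],[0,0,0.01]],[0,[0.95,-0.172,0],[0,0,0]],[0,[0.95,-0.172,0],[0,0,0]],[0,[0.95,-0.172,0],[0,0,0]],[0,[0.95,-0.172,0],[0,0,0]],[0,[0.95,-0.172,0],[0,0,0]],[0,[0.95,-0.172,0],[0,0,0]],[0,[0.95,-0.172,0],[0,0,0]]]}'
python3 -m jog '{"deltas":[[0,[0.95,-0.172,0],[0,0,0]],[0,[0.95,-0.172,0],[0,0,0]],[0,[0.95,-0.172,0],[0,0,0]],[0,[0.95,-0.172,0],[0,0,0]],[0,[0.49,-0.09,0],[0,0,0]],[0,[0,0,0],[0,0,0]],[0,[0,0,0],[0,0,0]],[0,[0,0,0],[0,0,0]]]}'
python3 to.py .478 .0015 .098 83
cat > held.py <<'E'
from vis import *
import sys
# fit valve+nest and held coil in the scene view (top is hidden by the arm)
img={"scene":np.mean([arm.grab_frame("scene").astype(float) for _ in range(3)],0)}
s=arm.get_state(); tp=np.array(s["tool_pos"]); R=np.array(s["tcp_rot"]); th=np.arctan2(R[1,0],R[0,0]); zc=tp[2]-.0052
n="scene"
r=fit(lambda p:(coil(),pose(p[0],p[1],th,zc)),[tp[0],tp[1]],[.004,.004],img,(n,)); d=r[0]-tp[:2]
print("coil minus tcp in tool x,y (mm)",R[:2,0]@d*1e3,R[:2,1]@d*1e3,"coil",r)
g=cv2.resize(img[n].astype(np.uint8)[:,:,::-1],None,fx=8,fy=8,interpolation=cv2.INTER_CUBIC)
def dr(parts,T,col):
    for lab,q in parts:
        for f in (q[0] if isinstance(q,tuple) else [q]):
            h=(proj(n,f@T[:3,:3].T+T[:3,3])+.5)*8; cv2.polylines(g,[cv2.convexHull(h.astype(np.float32)).astype(int)],True,col,1)
dr(coil(),pose(r[0][0],r[0][1],th,zc),(0,255,0)); dr(coil(),pose(tp[0],tp[1],th,zc),(255,0,255))
dr(valve()[3:],pose(.4796,.0018,np.radians(83)),(0,255,0))
c=(proj(n,tp[None]-[[0,0,.03]])[0]*8).astype(int); cv2.imwrite(sys.argv[1],g[c[1]-300:c[1]+300,c[0]-300:c[0]+300])
E
python3 held.py pics/held1.png
```

```text
clock: 7.27
tool_pos: [0.496, -0.2902, 0.1444]
tcp_rot: [[0.125, 0.992, 0.006], [0.992, -0.125, -0.004], [-0.003, 0.007, -1.0]]
force: [0.2, -0.8, -2.6]
gripper_width: 0.0362
grasp_force: 25.0
clock: 7.93
tool_pos: [0.4827, -0.1046, 0.1395]
tcp_rot: [[0.119, 0.993, -0.002], [0.993, -0.119, 0.002], [0.001, -0.002, -1.0]]
force: [0.7, -0.3, -1.5]
gripper_width: 0.0357
grasp_force: 25.0
clock: 8.6
tool_pos: [0.4774, 0.0006, 0.14]
tcp_rot: [[0.122, 0.993, -0.0], [0.993, -0.122, -0.001], [-0.001, -0.0, -1.0]]
force: [0.4, 0.2, -0.6]
gripper_width: 0.0359
grasp_force: 25.0
shift before turn [0.04 0.02 1.68] turn [-0.    0.01 -0.  ] shift after turn [0.04 0.02 1.68]
t 8.6 pos [0.4774 0.0006 0.14  ] th 82.99 F [ 0.4  0.2 -0.6] w 0.0359 gf 25.0
coil minus tcp in tool x,y (mm) -0.37226619086047213 -1.3112978524093168 coil (array([ 4.76442527e-01, -1.51834626e-04]), np.float64(0.7879404639853129))
```

View pics/held1.png

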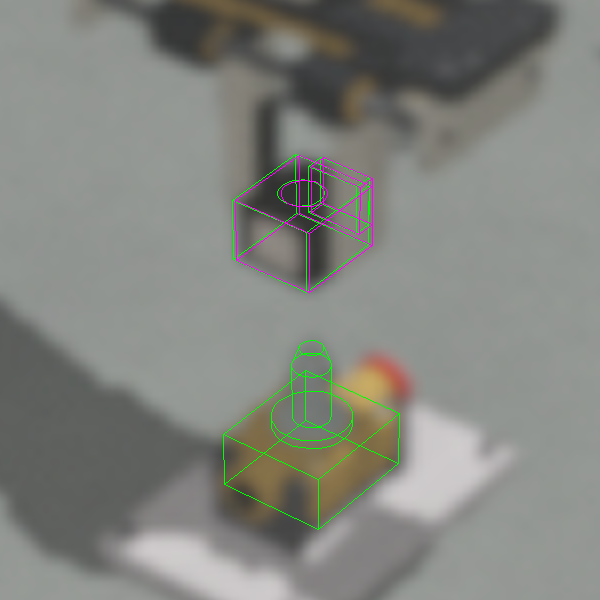

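The crop shows a grey rectangle on the coil's near (-y) face, so I must check whether that is the plug or just a label. I compare both hypotheses against the pre-grasp pictures.

Run:
```python
from vis import *
img={n:np.load(f"pics/{n}avg.npy") for n in P}
lab=("lab",(lambda z:np.array([[-20.2,y,zz] for y in(-12,12) for zz in(z+4,z+24)])/1e3)(0))
A=coil(); 
for name,parts in(("coil",A),):
  for vs in(("top",),("scene",),("scene","top")):
    for y in(118,-62):
      r=fit(lambda p:(parts,pose(p[0],p[1],p[2],.004)),[.494,-.2884,np.radians(y)],[.004,.004,.1],img,vs); print(vs,y,r[0][:2],np.degrees(r[0][2]),r[1])
    r=min((fit(lambda p:(parts[:1]+[("lab",lab[1])]+parts[1:] if vs[0]=="scene" else parts,pose(p[0],p[1],p[2],.004)),[.494,-.2884,np.radians(118)],[.004,.004,.1],img,vs),),key=lambda r:r[1]); print("  118+label",r[0][:2],np.degrees(r[0][2]),r[1])
t=[cv2.resize(img[n].astype(np.uint8)[v:v+25,u:u+33,::-1],None,fx=12,fy=12,interpolation=cv2.INTER_CUBIC) for n,u,v in(("scene",178,254),("top",306,192),("scene",208,264),("top",306,168))]
cv2.imwrite("pics/coils.png",np.vstack([np.hstack(t[:2]),np.hstack(t[2:])]))
```

```text
('top',) 118 [ 0.49302061 -0.28860788] 117.36361459082352 0.06095951019900793
('top',) -62 [ 0.49234007 -0.28693488] -62.20844043909383 0.08846061607252927
  118+label [ 0.49302061 -0.28860788] 117.36361459082352 0.06095951019900793
('scene',) 118 [ 0.49658353 -0.288627  ] 116.55477884577762 0.14133293998440857
('scene',) -62 [ 0.49593812 -0.28682208] -62.86460735790125 0.10649989449769516
  118+label [ 0.49586734 -0.28587428] 115.52172775048155 0.08930747726919289
('scene', 'top') 118 [ 0.49422793 -0.28845096] 119.11063408410533 0.2721344653207882
('scene', 'top') -62 [ 0.4935938  -0.28703972] -60.87057855742419 0.28068943286746967
  118+label [ 0.49370726 -0.28738848] 119.72441390069854 0.22828504229654392
```

View pics/coils.png

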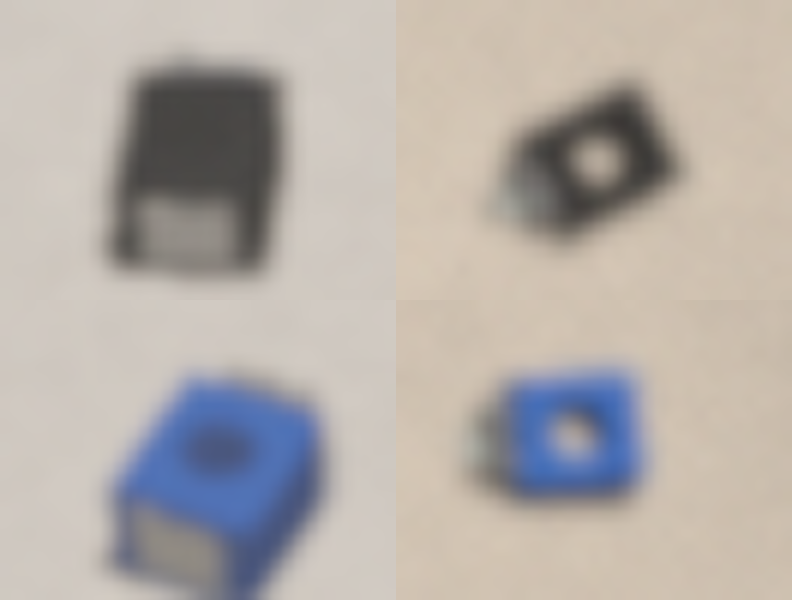

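The label is the flush grey rectangle on -x. The plug with prongs protrudes on the far (+y) side, at (525,195) in the top crop and peeking out at (185,55) in the scene crop. The orientation is right, and I redo the held fit with the label included.

```bash
cat >> vis.py <<'E'
_lab=np.array([[-20.2,y,z] for y in(-12,12) for z in(4,24)])/1e3
_c=coil
def coil(z=0):
    p=_c(z); return p[1:2]+p[:1]+[("lab",_lab+[0,0,z/1e3])]+p[2:]
E
cat > rel.py <<'E'
from vis import *
img={"scene":np.mean([arm.grab_frame("scene").astype(float) for _ in range(3)],0)}; n="scene"
s=arm.get_state(); tp=np.array(s["tool_pos"]); R=np.array(s["tcp_rot"]); th=np.arctan2(R[1,0],R[0,0]); zc=tp[2]-.0052
for sg in(.7,.9,1.2):
    r=fit(lambda p:(coil(),pose(p[0],p[1],th,zc)),[tp[0],tp[1]],[.004,.004],img,(n,),sg); r2=fit(lambda p:(coil(),pose(p[0],p[1],th,p[2])),[tp[0],tp[1],zc],[.004,.004,.004],img,(n,),sg)
    v=fit(lambda p:(nest+valve(),pose(*p)),[.4796,.0018,np.radians(83)],[.004,.004,.05],img,(n,),sg)
    d=(r[0]-v[0][:2])*1e3; print(sg,"coil",r,r2[0],"zc",zc,"valve",v[0][:2],np.degrees(v[0][2]),v[1],"coil-valve mm, tool x,y:",R[:2,:2].T@d)
print(tp)
E
python3 rel.py
```

```text
0.7 coil (array([0.47739069, 0.00262088]), np.float64(0.8346029837977051)) [0.47817863 0.00127494 0.13567371] zc 0.13472925986821793 valve [ 0.48073926 -0.00153562] 82.35099966715454 0.6950560193637587 coil-valve mm, tool x,y: [ 3.71239478 -3.83503584]
0.9 coil (array([0.47702615, 0.00247378]), np.float64(0.8224305455188091)) [0.47846902 0.00079434 0.13604549] zc 0.13472925986821793 valve [ 0.48074742 -0.00111392] 81.49081907323743 0.6894807273660939 coil-valve mm, tool x,y: [ 3.10201705 -4.13483713]
1.2 coil (array([0.47666315, 0.0030657 ]), np.float64(0.8111647941177844)) [0.47739594 0.0018653  0.13574142] zc 0.13472925986821793 valve [ 0.48168311 -0.00056287] 80.18894483260567 0.6854280780236857 coil-valve mm, tool x,y: [ 2.9826242 -5.4286693]
[0.47787116 0.0006658  0.13992926]
```

```bash
python3 -m jog '{"deltas":[[0,[0,0.03,0.3],[0,0,0]],[0,[0,0,0.5],[0,0,0]],[0,[0,0,0.5],[0,0,0]],[0,[0,0,0.3],[0,0,0]],[0,[0,0,0],[0,0,0]],[0,[0,0,0],[0,0,0]],[0,[0,0,0],[0,0,0]],[0,[0,0,0],[0,0,0]]]}' 30
python3 -m jog '{"deltas":[[0,[0,0,0.1],[0,0,0]],[0,[0,0,0.1],[0,0,0]],[0,[0,0,0.08],[0,0,0]],[0,[0,0,0.08],[0,0,0]],[0,[0,0,0.08],[0,0,0]],[0,[0,0,0.08],[0,0,0]],[0,[0,0,0],[0,0,0]],[0,[0,0,0],[0,0,0]]]}'
```

```text
clock: 9.57
tool_pos: [0.4792, 0.0012, 0.1004]
tcp_rot: [[0.122, 0.993, 0.001], [0.993, -0.122, -0.0], [0.0, 0.001, -1.0]]
force: [-0.2, -0.9, -1.4]
gripper_width: 0.0361
grasp_force: 30.0
clock: 10.23
tool_pos: [0.4786, 0.0014, 0.0868]
tcp_rot: [[0.122, 0.993, -0.0], [0.993, -0.122, -0.0], [-0.0, -0.0, -1.0]]
force: [-0.0, -0.7, -0.9]
gripper_width: 0.0362
grasp_force: 30.0
```

```bash
python3 -m jog '{"deltas":[[0,[0,0,0.08],[0,0,0]],[0,[0,0,0.08],[0,0,0]],[0,[0,0,0.08],[0,0,0]],[0,[0,0,0.08],[0,0,0]],[0,[0,0,0],[0,0,0]],[0,[0,0,0],[0,0,0]],[0,[0,0,0],[0,0,0]],[0,[0,0,0],[0,0,0]]]}'
python3 to.py .4785 .0013 .058 83
```

```text
clock: 10.9
tool_pos: [0.4784, 0.0017, 0.0787]
tcp_rot: [[0.122, 0.993, -0.001], [0.993, -0.122, 0.0], [0.0, -0.001, -1.0]]
force: [-0.8, 1.3, -2.8]
gripper_width: 0.0358
grasp_force: 30.0
shift before turn [-0.01  0.01  0.83] turn [-0.01 -0.    0.  ] shift after turn [-0.01  0.    0.83]
t 10.9 pos [0.4784 0.0017 0.0787] th 83.02 F [-0.8  1.3 -2.8] w 0.0358 gf 30.0
```

```bash
python3 -m jog '{"deltas":[[0,[0,0,0.1],[0,0,0]],[0,[0,0,0.1],[0,0,0]],[0,[0,0,0.1],[0,0,0]],[0,[0,0,0.1],[0,0,0]],[0,[0,0,0.1],[0,0,0]],[0,[0,0,0.1],[0,0,0]],[0,[0,0,0],[0,0,0]],[0,[0,0,0],[0,0,0]]]}' 40
python3 -m jog '{"deltas":[[0,[0,0,0.06],[0,0,0]],[0,[0,0,0.06],[0,0,0]],[0,[0,0,0.06],[0,0,0]],[0,[0,0,0.04],[0,0,0]],[0,[0,0,0],[0,0,0]],[0,[0,0,0],[0,0,0]],[0,[0,0,0],[0,0,0]],[0,[0,0,0],[0,0,0]]]}' 40
```

```text
clock: 11.57
tool_pos: [0.4786, 0.0015, 0.0636]
tcp_rot: [[0.122, 0.993, -0.0], [0.993, -0.122, -0.0], [-0.0, -0.0, -1.0]]
force: [-2.3, 1.6, -2.4]
gripper_width: 0.0356
grasp_force: 40.0
clock: 12.23
tool_pos: [0.4782, 0.0016, 0.0591]
tcp_rot: [[0.122, 0.993, -0.001], [0.993, -0.122, 0.001], [0.001, -0.001, -1.0]]
force: [-5.1, 3.6, 7.6]
gripper_width: 0.0359
grasp_force: 40.0
```

```bash
python3 -m jog '{"deltas":[[0,[0,0,0.03],[0,0,0]],[0,[0,0,0.03],[0,0,0]],[0,[0,0,0],[0,0,0]],[0,[0,0,0],[0,0,0]],[0,[0,0,0],[0,0,0]],[0,[0,0,0],[0,0,0]],[0,[0,0,0],[0,0,0]],[0,[0,0,0],[0,0,0]]]}' 40
```

```text
clock: 12.9
tool_pos: [0.4781, 0.0016, 0.059]
tcp_rot: [[0.122, 0.993, -0.0], [0.993, -0.122, 0.003], [0.003, -0.0, -1.0]]
force: [-7.4, 3.4, 20.9]
gripper_width: 0.0358
grasp_force: 40.0
```

Contact is exactly at the computed seat height (TCP 0.0590, coil underside 0.054), and 21 N does not move it further: it is home. I relax, release, and lower around the brass body.

```bash
python3 -m jog '{"deltas":[[0,[0,0,-0.06],[0,0,0]],[0,[0,0,0],[0,0,0]],[1,[0,0,0],[0,0,0]],[1,[0,0,0],[0,0,0]],[1,[0,0,0],[0,0,0]],[1,[0,0,0],[0,0,0]],[1,[0,0,0],[0,0,0]],[1,[0,0,0],[0,0,0]]]}' 40
python3 -m jog '{"deltas":[[1,[0,0,0],[0,0,0]],[1,[0,0,0],[0,0,0]],[1,[0,0,0],[0,0,0]],[1,[0,0,0],[0,0,0]],[1,[0,0,0],[0,0,0]],[1,[0,0,0],[0,0,0]],[1,[0,0,0],[0,0,0]],[1,[0,0,0],[0,0,0]]]}' 40
python3 to.py .478 .0016 .0185 82.8
python3 - <<'E'
from vis import *
g=arm.grab_frame("scene"); c=proj("scene",np.array([[.478,.0016,.06]]))[0].astype(int); print(c)
cv2.imwrite("pics/seat.png",cv2.resize(g[c[1]-30:c[1]+30,c[0]-35:c[0]+35,::-1],None,fx=8,fy=8,interpolation=cv2.INTER_CUBIC))
E
```

```text
clock: 13.57
tool_pos: [0.4791, 0.001, 0.0583]
tcp_rot: [[0.122, 0.993, 0.001], [0.993, -0.122, -0.001], [-0.001, 0.001, -1.0]]
force: [0.0, 0.1, -0.3]
gripper_width: 0.0714
grasp_force: 0.0
clock: 14.23
tool_pos: [0.4787, 0.0014, 0.0584]
tcp_rot: [[0.122, 0.993, -0.0], [0.993, -0.122, -0.0], [-0.0, -0.0, -1.0]]
force: [0.8, -0.2, -0.2]
gripper_width: 0.0931
grasp_force: 0.0
shift before turn [ 0.   -0.03  1.6 ] turn [-0.    0.    0.04] shift after turn [ 0.   -0.03  1.6 ]
t 14.23 pos [0.4787 0.0014 0.0584] th 83.01 F [ 0.8 -0.2 -0.2] w 0.0931 gf 0.0
[240 200]
```

View pics/seat.png

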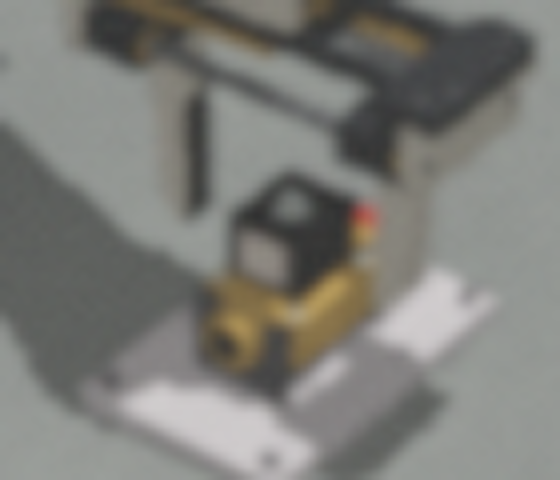

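The coil (290,235) sits flush on the valve, with the stem tip showing at (295,205) and the label side opposite the red cap at (365,215). So the plug is on the outlet side, and I lower and grip the body.

```bash
python3 -m jog '{"deltas":[[1,[0,-0.03,0.2],[0,0,0.04]],[1,[0,0,0.4],[0,0,0]],[1,[0,0,0.4],[0,0,0]],[1,[0,0,0.35],[0,0,0]],[1,[0,0,0.2],[0,0,0]],[1,[0,0,0.05],[0,0,0]],[1,[0,0,0],[0,0,0]],[0,[0,0,0],[0,0,0]]]}' 55
python3 -m jog '{"deltas":[[0,[0,0,0],[0,0,0]],[0,[0,0,0],[0,0,0]],[0,[0,0,0],[0,0,0]],[0,[0,0,0],[0,0,0]],[0,[0,0,0],[0,0,0]],[0,[0,0,0],[0,0,0]],[0,[0,0,0],[0,0,0]],[0,[0,0,0],[0,0,0]]]}' 55
python3 to.py .4693 .2332 .1635 83.65
```

```text
clock: 14.95
tool_pos: [0.478, 0.0013, 0.0183]
tcp_rot: [[0.126, 0.992, -0.0], [0.992, -0.126, -0.0], [-0.0, -0.0, -1.0]]
force: [0.9, -0.3, 0.4]
gripper_width: 0.09
grasp_force: 0.0
clock: 15.62
tool_pos: [0.4778, 0.0016, 0.0185]
tcp_rot: [[0.125, 0.992, -0.0], [0.992, -0.125, 0.0], [0.0, -0.0, -1.0]]
force: [-0.0, 0.2, 0.9]
gripper_width: 0.0476
grasp_force: 55.0
shift before turn [ 9.15 -1.5  -5.8 ] turn [-0.   -0.   -0.17] shift after turn [ 9.17 -1.36 -5.8 ]
t 15.62 pos [0.4778 0.0016 0.0185] th 82.81 F [-0.   0.2  0.9] w 0.0476 gf 55.0
```

```bash
python3 -m jog '{"deltas":[[0,[0,0,-0.1],[0,0,0]],[0,[0,0,-0.25],[0,0,0]],[0,[0,0,-0.4],[0,0,0]],[0,[0,0,-0.5],[0,0,0]],[0,[0,0,-0.5],[0,0,0]],[0,[0,0,-0.5],[0,0,0]],[0,[0,0,-0.5],[0,0,0]],[0,[0,0,-0.5],[0,0,0]]]}' 55
python3 -m jog '{"deltas":[[0,[0,0,-0.5],[0,0,0]],[0,[0,0,-0.5],[0,0,0]],[0,[0,0,-0.5],[0,0,0]],[0,[0,0,-0.4],[0,0,0]],[0,[0,0,-0.3],[0,0,0]],[0,[0,0,-0.2],[0,0,0]],[0,[0,0,-0.15],[0,0,0]],[0,[0,0,0],[0,0,-0.17]]]}' 55
python3 -m jog '{"deltas":[[0,[0.2,-0.03,0],[0,0,0]],[0,[0.4,-0.06,0],[0,0,0]],[0,[0.5,-0.08,0],[0,0,0]],[0,[0.6,-0.09,0],[0,0,0]],[0,[0.6,-0.09,0],[0,0,0]],[0,[0.6,-0.09,0],[0,0,0]],[0,[0.6,-0.09,0],[0,0,0]],[0,[0.6,-0.09,0],[0,0,0]]]}' 55
python3 -m jog '{"deltas":[[0,[0.6,-0.09,0],[0,0,0]],[0,[0.6,-0.09,0],[0,0,0]],[0,[0.6,-0.09,0],[0,0,0]],[0,[0.6,-0.09,0],[0,0,0]],[0,[0.6,-0.09,0],[0,0,0]],[0,[0.5,-0.08,0],[0,0,0]],[0,[0.3,-0.04,0],[0,0,0]],[0,[0.1,-0.02,0],[0,0,0]]]}' 55
python3 to.py .4693 .2332 .1635 83.65
```

```text
clock: 16.28
tool_pos: [0.4771, 0.0017, 0.1005]
tcp_rot: [[0.125, 0.992, -0.001], [0.992, -0.125, -0.0], [-0.0, -0.001, -1.0]]
force: [0.9, -0.1, -6.4]
gripper_width: 0.0478
grasp_force: 55.0
clock: 16.95
tool_pos: [0.478, 0.0015, 0.1638]
tcp_rot: [[0.11, 0.994, 0.001], [0.994, -0.11, -0.0], [0.0, 0.001, -1.0]]
force: [0.3, -1.0, -6.7]
gripper_width: 0.0473
grasp_force: 55.0
clock: 17.62
tool_pos: [0.4729, 0.1072, 0.1627]
tcp_rot: [[0.109, 0.994, -0.002], [0.994, -0.109, 0.0], [0.0, -0.002, -1.0]]
force: [-0.4, -0.4, -8.2]
gripper_width: 0.0476
grasp_force: 55.0
clock: 18.28
tool_pos: [0.4692, 0.206, 0.1627]
tcp_rot: [[0.107, 0.994, -0.001], [0.994, -0.107, 0.0], [0.0, -0.001, -1.0]]
force: [-0.4, 1.0, -7.6]
gripper_width: 0.0477
grasp_force: 55.0
shift before turn [ 1.08 -0.11 -0.03] turn [-0.02 -0.    0.04] shift after turn [ 1.08 -0.12 -0.03]
t 18.28 pos [0.4692 0.206  0.1627] th 83.85 F [-0.4  1.  -7.6] w 0.0477 gf 55.0
```

```bash
cat > fin.py <<'E'
from vis import *
img={n:np.load(f"pics/{n}avg.npy") for n in P}
def cam2(h,b=.0007):
    h*=1e3
    return [("foot",box(-60,60,-60,60,0,12)),("colb",cyl([0,0,12],'z',10,10,110)),("colt",cyl([0,0,122],'z',10,10,220)),("clamp",box(-15,15,-15,15,h-15,h+15)),("head",box(-66,-12,-21.4,21.4,h-21.4,h+21.4)),("barrel",cyl([-100,0,h],'x',24,24,34)),("ringside",cyl([-108,0,h],'x',36,36,10)),("ring",cyl([-108,0,h],'x',36,36,0)),("lens",cyl([-110,0,h],'x',18.7,18.7,0))]
def rep(t,x,h,f):
    print(t,"stand",np.round(x[:2],4),"yaw",round(np.degrees(x[2]),2),"h",round(h,4),"lens",np.round([x[0]-.11*np.cos(x[2]),x[1]-.11*np.sin(x[2])],4),"cost",round(f,3))
for h in(.207,.213,.219):
    r=fit(lambda p:(cam2(h),pose(*p)),[.4979,.4896,np.radians(83.65)],[.003,.003,.04],img,("top",)); rep("top",r[0],h,r[1])
r=fit(lambda p:(cam2(p[3]),pose(*p[:3])),[.4979,.4896,np.radians(83.65),.213],[.003,.003,.04,.004],img); rep("both",r[0],r[0][3],r[1])
# scene parts separately: foot only; ring/lens only with a given yaw
r=fit(lambda p:(cam2(.2)[:1],pose(*p)),[.4979,.4896,np.radians(83.65)],[.003,.003,.04],img,("scene",)); rep("scene foot",r[0],0,r[1])
r=fit(lambda p:(cam2(.2)[:1],pose(*p)),[.4979,.4896,np.radians(83.65)],[.003,.003,.04],img,("top",)); rep("top foot",r[0],0,r[1])
def rings(u,v,h,yaw=83.65): return cam2(h)[-2:],pose(u,v,np.radians(yaw))
for vs in(("scene",),("top",),("scene","top")):
    r=fit(lambda p:(cam2(p[2])[-3:],pose(p[0],p[1],np.radians(83.65))),[.4979,.4896,.213],[.003,.003,.004],img,vs); rep("ring "+str(vs),[*r[0][:2],np.radians(83.65)],r[0][2],r[1])
cur={"scene":np.mean([arm.grab_frame("scene").astype(float) for _ in range(4)],0)}; np.save("pics/cur.npy",cur["scene"])
s=arm.get_state(); tp=np.array(s["tool_pos"]); R=np.array(s["tcp_rot"]); th=np.arctan2(R[1,0],R[0,0]); zv=tp[2]+.0055
pr=[q for q in valve(0) if q[0] in("p+","cap","p-","blk")]+coil(30)
r=fit(lambda p:(pr,pose(p[0],p[1],th,zv)),tp[:2],[.003,.003],cur,("scene",)); print("held",r,"tcp",tp)
r=fit(lambda p:(pr,pose(p[0],p[1],th,p[2])),[tp[0],tp[1],zv],[.003,.003,.003],cur,("scene",)); print("held free z",r,zv)
E
python3 fin.py
```

```text
top stand [0.4958 0.49  ] yaw 84.89 h 0.207 lens [0.486  0.3805] cost 0.692
top stand [0.4964 0.4893] yaw 84.48 h 0.213 lens [0.4858 0.3798] cost 0.688
top stand [0.4956 0.4871] yaw 83.81 h 0.219 lens [0.4837 0.3778] cost 0.683
both stand [0.4983 0.4903] yaw 83.44 h 0.2124 lens [0.4857 0.381 ] cost 2.478
scene foot stand [0.4993 0.488 ] yaw 84.86 h 0 lens [0.4894 0.3784] cost 0.287
top foot stand [0.4962 0.4885] yaw 85.25 h 0 lens [0.4871 0.3788] cost 0.664
ring ('scene',) stand [0.5005 0.49  ] yaw 83.65 h 0.2142 lens [0.4883 0.3807] cost 1.626
ring ('top',) stand [0.4814 0.5096] yaw 83.65 h 0.2257 lens [0.4692 0.4003] cost 0.85
ring ('scene', 'top') stand [0.4877 0.5202] yaw 83.65 h 0.1983 lens [0.4756 0.4108] cost 2.483
held (array([0.46962413, 0.2111394 ]), np.float64(1.1017099720400347)) tcp [0.46998012 0.20236448 0.16339738]
held free z (array([0.47207649, 0.20686793, 0.17166999]), np.float64(1.1011536276155047)) 0.16889738490022088
```

```bash
python3 to.py .4724 .2320 .1638 84.4
cat > held2.py <<'E'
from vis import *
def model(): 
    v=[q for q in valve(0) if q[0] in("p+","cap","p-","blk")]+[("bon",cyl([0,0,26],'z',16.5,16.5,4))]
    return [("ff",box(-7.5,7.5,24,41.5,-5.5,75))]+v+coil(30)+[("st",cyl([0,0,58],'z',8,5,6)),("nf",box(-7.5,7.5,-41.5,-24,-5.5,75)),("body",box(-37,37,-94,94,78,110))]
if __name__=="__main__":
    cur={"scene":np.mean([arm.grab_frame("scene").astype(float) for _ in range(4)],0)}; np.save("pics/cur.npy",cur["scene"])
    s=arm.get_state(); tp=np.array(s["tool_pos"]); R=np.array(s["tcp_rot"]); th=np.arctan2(R[1,0],R[0,0]); zv=tp[2]+.0055; print("tcp",tp)
    for sg in(.7,1.):
        r=fit(lambda p:(model(),pose(p[0],p[1],th,zv)),tp[:2],[.003,.003],cur,("scene",),sg); print("held",r[0]-tp[:2],r[1])
        r=fit(lambda p:(model(),pose(p[0],p[1],th,p[2])),[tp[0],tp[1],zv],[.003,.003,.003],cur,("scene",),sg); print("free z",r[0]-[*tp[:2],zv],r[1])
E
python3 held2.py
```

```text
shift before turn [ 1.19 -0.04 -0.02] turn [ 0.    0.01 -0.17] shift after turn [ 1.19 -0.02 -0.02]
t 18.48 pos [0.47   0.2024 0.1634] th 83.57 F [-0.5 -0.3 -6.5] w 0.0473 gf 55.0
tcp [0.4700902  0.20273451 0.16354469]
held [-0.00206326  0.0061315 ] 1.2836167048914242
free z [0.00093558 0.00131754 0.00289666] 1.2829953363471776
held [-0.00209667  0.00553505] 1.2786405115501442
free z [0.00073373 0.0007145  0.00359588] 1.2746254519872007
```

```bash
python3 -m jog '{"deltas":[[0,[0.1,0,0],[0,0,-0.08]],[0,[0.2,-0.01,-0.01],[0,0,-0.09]],[0,[0.25,-0.01,0],[0,0,0]],[0,[0.25,-0.01,-0.01],[0,0,0]],[0,[0.2,-0.01,0],[0,0,0]],[0,[0.15,0,0],[0,0,0]],[0,[0.04,0,0],[0,0,0]],[0,[0,0,0],[0,0,0]]]}' 55
python3 -m jog '{"deltas":[[0,[0,0,0],[0,0,0]],[0,[0,0,0],[0,0,0]],[0,[0,0,0],[0,0,0]],[0,[0,0,0],[0,0,0]],[0,[0,0,0],[0,0,0]],[0,[0,0,0],[0,0,0]],[0,[0,0,0],[0,0,0]],[0,[0,0,0],[0,0,0]]]}' 55
python3 to.py .4724 .2320 .1638 84.4
cat > ov.py <<'E'
from held2 import *
from fin2 import cam2
n="scene"; cur={n:np.mean([arm.grab_frame(n).astype(float) for _ in range(6)],0)}; np.save("pics/cur.npy",cur[n])
s=arm.get_state(); tp=np.array(s["tool_pos"]); R=np.array(s["tcp_rot"]); th=np.arctan2(R[1,0],R[0,0]); zv=tp[2]+.0055; print(tp)
K=8; g=cv2.resize(cur[n].astype(np.uint8)[:,:,::-1],None,fx=K,fy=K,interpolation=cv2.INTER_CUBIC)
def dr(parts,T,col):
    for lab,q in parts:
        for f in (q[0] if isinstance(q,tuple) else [q]):
            h=(proj(n,f@T[:3,:3].T+T[:3,3])+.5)*K; cv2.polylines(g,[cv2.convexHull(h.astype(np.float32)).astype(int)],True,col,1)
m=[q for q in model() if q[0] in("blk","b","lab","cap","p-","nf")]
dr(m,pose(tp[0],tp[1],th,zv),(0,255,0)); dr(cam2(.213)[-2:],pose(.4976,.4893,np.radians(84.4)),(255,0,255))
c=(proj(n,np.array([[.475,.29,.19]]))[0]*K).astype(int); cv2.imwrite("pics/final1.png",g[c[1]-300:c[1]+300,c[0]-400:c[0]+400])
for a in(["b","g","lab","bore"],["blk","p-","cap","p+"],["b","g","lab","bore","blk","p-","cap","p+"]):
    q=[x for x in model() if x[0] in a or x[0] in("ff","nf")]
    r=fit(lambda p:(q,pose(tp[0],tp[1]+p[0],th,zv+p[1])),[0,0],[.003,.003],cur,(n,)); print(a[0],"dy,dz mm",r[0]*1e3,r[1])
E
sed -n '/^def cam2/,/^    return/p' fin.py > /tmp/b; (echo "from vis import *"; cat /tmp/b) > fin2.py; python3 ov.py
```

```text
clock: 19.35
tool_pos: [0.4718, 0.2339, 0.1638]
tcp_rot: [[0.095, 0.996, -0.0], [0.996, -0.095, -0.0], [-0.0, -0.0, -1.0]]
force: [0.2, -0.4, -7.0]
gripper_width: 0.048
grasp_force: 55.0
clock: 20.02
tool_pos: [0.4719, 0.2333, 0.1639]
tcp_rot: [[0.096, 0.995, -0.0], [0.995, -0.096, -0.0], [-0.0, -0.0, -1.0]]
force: [0.3, 0.2, -7.0]
gripper_width: 0.0474
grasp_force: 55.0
shift before turn [-0.05  0.03  0.  ] turn [-0.    0.    0.02] shift after turn [-0.05  0.03  0.  ]
t 20.02 pos [0.4719 0.2333 0.1639] th 84.51 F [ 0.3  0.2 -7. ] w 0.0474 gf 55.0
[0.47186489 0.23334687 0.16390739]
b dy,dz mm [ 4.41925049 -1.40222168] 1.3169681951077745
blk dy,dz mm [17.76807064 60.52681428] 1.0849707541728457
b dy,dz mm [ 4.2707777  -0.34988594] 1.2597447863112012
```

View pics/final1.png

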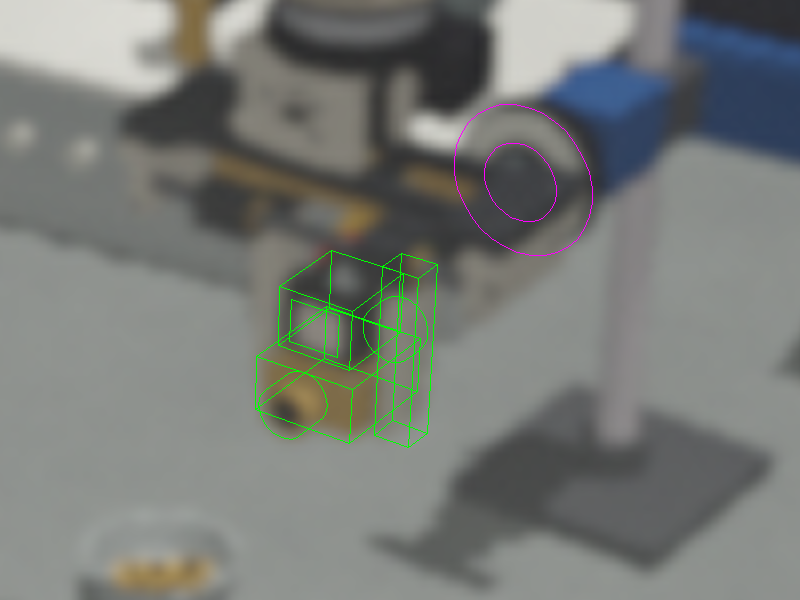

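The crop shows the seated assembly upright in the gripper at (340,350), label side towards us, plug towards the ring light, and the ring overlay at (524,180) on the lens. The model outline agrees to within about 0.7 native pixels. I make one small correction and hand in.

```bash
python3 -m jog '{"deltas":[[0,[-0.02,0.015,0.01],[0,0,0]],[0,[-0.02,0.015,0.01],[0,0,0.02]],[0,[0,0,0],[0,0,0]],[0,[0,0,0],[0,0,0]],[0,[0,0,0],[0,0,0]],[0,[0,0,0],[0,0,0]],[0,[0,0,0],[0,0,0]],[0,[0,0,0],[0,0,0]]]}' 55
python3 -m jog '{"deltas":[[0,[0,0,0],[0,0,0]],[0,[0,0,0],[0,0,0]],[0,[0,0,0],[0,0,0]],[0,[0,0,0],[0,0,0]],[0,[0,0,0],[0,0,0]],[0,[0,0,0],[0,0,0]],[0,[0,0,0],[0,0,0]],[0,[0,0,0],[0,0,0]]]}' 55 && python3 to.py .4725 .2325 .1633 84.4
```

```text
clock: 20.98
tool_pos: [0.4725, 0.2323, 0.1634]
tcp_rot: [[0.097, 0.995, -0.0], [0.995, -0.097, -0.0], [-0.0, -0.0, -1.0]]
force: [-0.2, -0.2, -7.1]
gripper_width: 0.0478
grasp_force: 55.0
clock: 21.65
tool_pos: [0.4725, 0.2323, 0.1634]
tcp_rot: [[0.097, 0.995, -0.0], [0.995, -0.097, -0.0], [-0.0, -0.0, -1.0]]
force: [0.1, -0.3, -6.8]
gripper_width: 0.0475
grasp_force: 55.0
shift before turn [ 0.01 -0.    0.  ] turn [-0.  0.  0.] shift after turn [ 0.01 -0.    0.  ]
t 21.65 pos [0.4725 0.2323 0.1634] th 84.41 F [ 0.1 -0.3 -6.8] w 0.0475 gf 55.0
```

```bash
python3 -c "
from station import arm
print(arm.job_done())"
```

```text
the job is handed in; nothing more can be done
None
```

I handed in the job at 21.7 s: the black coil is home on the valve stem with its plug on the red-outlet side, and the valve is held upright by its brass body with the plug face an estimated 120 mm from the lens, centred and square; by my camera measurements this is good to about 2–3 mm and 1°, and the verdict was not reported.

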